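Load-test a coil spring on the bench tester and sort it

TASK

Test the spring that lies in the rack's front groove (the one nearer the robot): lay it on the tester's two rods between anvil and carriage, push the carriage against it to a load of 12 N, hold that for a second or two without ever straining the spring beyond 16 N, and ease off. If under 12 N the trailing pointer stopped short of the reference tab, the spring is sound and goes into the oblong tray; if the pointer was carried past the tab, the spring is tired and goes into the round dish. Leave the other spring in its groove, and the reference tab and the bottles as they are.

Things in the scene. Friction and masses are not known exactly. Their poses are not given: they have to be found in the camera images.
- tester: spring tester, grey base plate 110 x 215 mm (x by y), 16 mm high, fixed; origin under its centre; own y runs along the rods from carriage to anvil, the scale is on its -x side. Two 6 mm steel rods along y at x = -8 and +8 mm, axes at height 44 mm. Anvil block at the +y end, top at 76 mm; rod support at the -y end, top at 56 mm. Beside a spring lying on the rods nothing is higher than 32 mm
- seat (a point): where the middle of a spring on the rods should lie (within 5 mm along y is as good): on its axis, 58 mm above the counter, 39 mm from the anvil face, so that the spring has 7 mm to spare at the anvil and 7 to 19 mm at the carriage where that starts (travel 0 to 12 mm)
- anvil_face (a point): centre of the anvil's flat steel face (30 mm disc looking to the tester's -y), on the spring's axis
- carriage (a joint): travel of the carriage towards the anvil, 0 (fully back) to 0.072 m; about 0.4 N of friction, 0.3 N more when it pushes the pointer, no return spring of its own. Gap between its face and the anvil face: 90 mm minus this travel. Its block is 46 mm wide, 24 mm long, top at 70 mm
- thumb_plate (a point): centre of the rear (-y) face of the carriage's upright black thumb plate, 86 mm above the counter: push here towards the tester's +y. The plate is 28 mm wide (x), 8 mm thick (y) and reaches from 70 to 103 mm above the counter; the 10 mm round bead along its top edge stands 1 mm proud of it
- pointer (a joint): place of the trailing pointer on the tester's scale (m, growing towards the anvil). The carriage pushes it ahead, and it then reads the same as joint carriage; it stays by friction at the farthest place it was pushed to
- mark (a joint): place of the reference tab on the same scale (m, same zero as joint pointer). The tab is clamped (15 N to shift it). Under 12 N a sound spring stops the pointer about 5 mm or more short of it, a tired one carries it about 7 mm or more past it
- pointer_tip (a point): tip of the trailing pointer's dark needle over the white scale, 21 mm above the counter
- mark_tip (a point): tip of the reference tab, a steel slider with a brass thumb screw on the scale's front edge; the pointer is past it when pointer_tip lies farther along the tester's +y than this
- rack: wooden spring rack 140 x 90 mm (x by y), base 6 mm high, end strips 14 mm high at its y ends, fixed; origin under its centre; two grooves along its own y, at x = -34 mm (front) and +34 mm (rear)
- front_groove (a point): middle of the axis of a spring lying in the front groove, 23 mm above the counter
- rear_groove (a point): middle of the axis of a spring lying in the rear groove, 23 mm above the counter
- spring_1: coil spring of bare steel wire, diameter 26 mm, free length 64 mm, 52 g; origin at its middle on the axis, own y along the axis. The two springs look alike; one is sound, one has gone soft, and either may lie in either groove. Rate unknown: it may give 1 to 3 mm per newton. Grip it across its diameter at mid length (solid hold there, 20 mm long)
- spring_2: coil spring of bare steel wire, diameter 26 mm, free length 64 mm, 52 g; origin at its middle on the axis, own y along the axis. The two springs look alike; one is sound, one has gone soft, and either may lie in either groove. Rate unknown: it may give 1 to 3 mm per newton. Grip it across its diameter at mid length (solid hold there, 20 mm long)
- tray: oblong white tray, outside 100 x 130 mm (x by y), 24 mm high, walls and floor 4 mm, fixed; origin under its centre. For a sound spring
- dish: round white dish, 116 mm across the rim and 104 mm at the foot, 26 mm high, wall 3 mm, floor 4 mm, fixed; origin under its centre. For a tired spring
- brown_bottle: small brown bottle with a black cap, 50 mm diameter, 92 mm high, behind the tester: a bystander; origin under its centre
- bottle: white square bottle with a black cap, 56 x 56 x 123 mm, a bystander; origin under its centre
There are look-alikes about, which are no part of the job. What is shaped like the spring_2 but brown is not meant.

How it is judged:
By the outcome, as a careful person would: the job done as asked, in the order asked, and still so for the second after the job is handed in, with the robot touching nothing.
It also fails if it takes over 58 s, if anything falls off the work surface, if the arm or the gripper's body presses on something with over 40 N, if the wrist force passes 120 N, or if a joint passes its speed limit or range.

ROBOT

A 6-joint arm with a two-finger parallel gripper is mounted at the origin on a cart in front of the work surface, level with it; the furniture and walls round the work are solid. World frame = base frame: x ahead of the robot, y to its left, z up, the work surface at z = 0. Lengths are in m, angles in rad, forces in N, time in s.
With the tool pointing down it reaches from about 0.375 to 0.925 m from the base axis. Payload 5.7 kg.
Tool frame: the origin (TCP) lies midway between the tips of the shut fingers; the grasp point (between the pads) lies 19 mm behind it; z points along the fingers, y is the line along which they close (so a half turn about z gives the same grasp; the last joint's range is limited). The gripper opens to 85 mm and grips with 20 to 120 N. Pads are 22 mm wide; open, the fingers measure 114 mm over their backs; the gripper's body (76 mm by 85 mm) begins 54 mm behind the grasp point. The pads swing forward as they close: fully open they stand 13 mm farther back than shut.
Start: joints at [-1.429, 0.359, 1.51, -0, 1.272, -0.115], TCP at [0.152, -0.58, 0.231] pointing down, gripper open.
Joint ranges: [-2.97, 2.97], [-1.01, 2.36], [0.21, 2.38], [-0.96, 4.11], [0.2, 2.71], [-2.98, 2.98]. Speed limits (rad/s): [2.39, 2.39, 3.14, 3.14, 3.14, 3.14].

INTERFACE

Orientations are given as a unit quaternion [w, x, y, z].
In Python, from station import manip gives the robot as it stands.
- The arm moves only by the tool arm_command, never from a script. Its argument "increments" is a list of rows, each a list of 3 entries, a list of its own where there are three numbers: the shift along the tool's x, y, z each as a share of 200 mm, from -1 to 1, then the turn, a rotation vector about the tool's x, y, z each as a share of 30 degrees, from -1 to 1, then the gripper command: -1 is shut, 1 is fully open, values between are in proportion. In form: [[[x, y, z], [wx, wy, wz], fingers], ...]. A call has 1 to 12 rows; each row is the pose to reach, as a shift and turn from the pose commanded when the call began, along the tool's axes at that moment; what a row does not reach only later rows make up. A row lasts 1/10 s, in which the tool goes at most 50 mm and 8.59 degrees, less where a joint would pass 70% of its speed; a pose out of reach is approached as far as the arm can. A call with a number of a shift or a turn outside -1 to 1 is refused whole. A call with a gripper value outside its range is refused whole. The fingers move at their own pace and stop on an object; the grip force is fixed at half the most. Time passes only in rows, so rows that repeat a pose let the fingers close. It gives the time, the measured TCP pose, the force, the opening and the grip force at its end, in the units of the state.
- manip.state(): the state, without advancing time (a new reading comes with each control period).
- manip.grab_frame(name): name is "side" or "top" or "wrist"; returns the picture (400x640x3 uint8, red, green, blue); there is no depth.
- manip.get_calibration(name): a dict with "fov_y" (degrees; the focal length in pixels is half the picture's height over the tangent of half this angle, whatever the lens; pixels are square), "cx", "cy" (the principal point, pixels), "R" (3x3) and "t" (3): a world point X has camera coordinates R X + t. Camera axes: x right, y down, z forward; pixel columns grow to the right and rows downward; lengths in m; the calibration is good to about 2 mm. A picture is of the moment at which its call begins: read the wrist's pose just before it. get_calibration takes no time and is no camera call; for the wrist camera it gives the pose at the moment of the call.
- manip.close_job(): hands the job in; it is judged then, once.
The state is a dict: "time_s": time; "q": joint angles; "joint_velocities": joint speeds; "joint_efforts": joint torques, N m; "position": TCP position; "eef_rot": TCP orientation; "contact_force": force on the tool from outside, world axes, zero at the start; "moment": the same for the moment, N m; "opening": finger opening in m; "grip_force": force on a finger pad.
Only numpy, scipy, OpenCV 4.12 (cv2) and the standard library are available. Lean on these libraries where they do the work, as an engineer would, in place of code of your own. Each camera call takes 0.05 s, during which the arm holds its last target. There are 200 camera calls.

## Working session

There is one attempt and no reset: what is moved stays moved. The work goes in short steps, Python scripts to look and compute and a tool call to move; the robot and the scene stay as the last step left them, time stands still between calls to the robot, and variables do not carry over. Pictures are saved under pics/ and viewed, at most 10 in all, crops included, and the job is handed in when it is done.

Besides the shell and the picture viewer there is one more tool, called after "Request:" as name(argument=value, ...), one argument or row to a line, values as JSON. arm_command: Moves the arm, as the interface text tells. Shift numbers are shares of 200 mm and turn numbers shares of 30 degrees, none past 1 either way. Its arguments: {"type":"object","properties":{"increments":{"type":"array","items":{"type":"array"}}},"required":["increments"]}

```bash
mkdir -p pics; ls; python3 - <<'E'
from station import manip
import cv2,numpy as np
s=manip.state();print({k:np.round(v,3).tolist() for k,v in s.items()})
for n in("top","side"):
    c=manip.get_calibration(n);print(n,c)
    cv2.imwrite(f"pics/{n}0.png",cv2.cvtColor(manip.grab_frame(n),cv2.COLOR_RGB2BGR))
E
```

```text
pics
{'time_s': 0.0, 'q': [-1.429, 0.36, 1.511, -0.0, 1.272, -0.115], 'joint_velocities': [0.002, -0.002, -0.0, 0.0, -0.002, 0.001], 'joint_efforts': [-0.001, -52.762, -27.862, -0.0, 0.013, -0.0], 'position': [0.152, -0.58, 0.23], 'eef_rot': [-0.001, 0.992, 0.128, -0.0], 'contact_force': [0.338, 0.333, 0.406], 'moment': [-0.056, 0.031, 0.013], 'grip_force': 0.0, 'opening': 0.085}
top {'fov_y': 47.130332421136586, 'cx': 323.124104363592, 'cy': 193.58834352911737, 'R': array([[-0.00989117, -0.99981637,  0.01641284],
       [-0.99162709,  0.00769407, -0.12890507],
       [ 0.12875511, -0.01755044, -0.99152111]]), 't': array([0.12931239, 0.5729465 , 1.11233497])}
side {'fov_y': 54.93318079944023, 'cx': 318.73118903444407, 'cy': 205.3067869227516, 'R': array([[-0.84511138, -0.53418391,  0.02084015],
       [-0.34999127,  0.52339852, -0.7768913 ],
       [ 0.40409513, -0.66385355, -0.62928975]]), 't': array([0.57416505, 0.18262246, 0.91605004])}
```

View pics/top0.png

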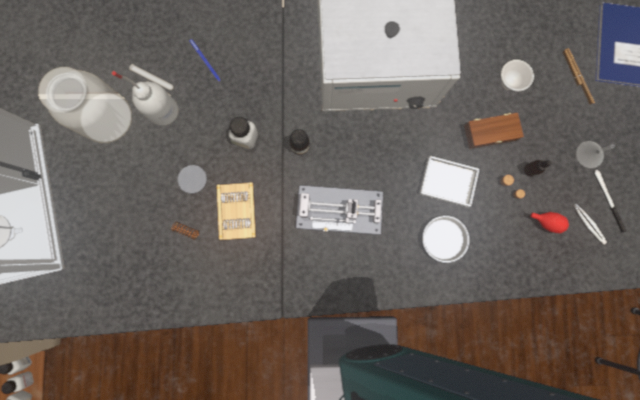

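View pics/side0.png

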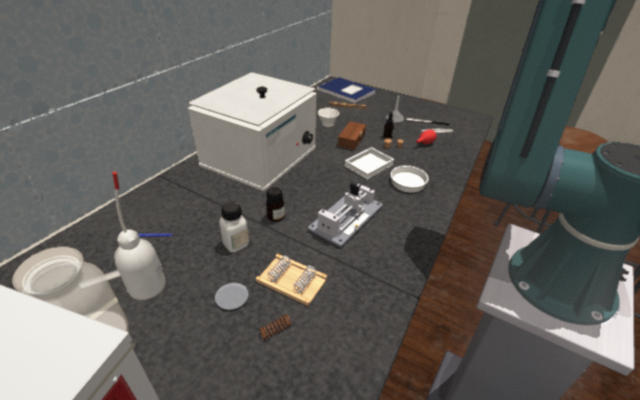

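Overview: the rack is at top (236,211), with its front spring at about (237,224) and its rear spring at (235,197). The brown decoy is at (185,231). The tester is at (340,210) with the anvil to the left (+y) and the carriage at about (350,210). The tray is at (450,182) and the dish at (445,239). Candidates for the target are those three coils. By the description I choose the one at (237,224). Next is a close crop.

```bash
cat > h.py <<'E'
import numpy as np,cv2
from station import manip
def ray(c,u,v):
    f=200/np.tan(np.radians(c["fov_y"]/2)); R=np.array(c["R"]);t=np.array(c["t"])
    return -R.T@t, R.T@np.array([(u-c["cx"])/f,(v-c["cy"])/f,1])
def at(c,u,v,z):
    o,d=ray(c,u,v); return o+d*(z-o[2])/d[2]
def proj(c,X):
    f=200/np.tan(np.radians(c["fov_y"]/2)); p=np.array(c["R"])@X+c["t"]; return p[:2]/p[2]*f+[c["cx"],c["cy"]]
def crop(im,x,y,w,h,k,name):
    cv2.imwrite("pics/"+name,cv2.resize(cv2.cvtColor(im[y:y+h,x:x+w],cv2.COLOR_RGB2BGR),None,fx=k,fy=k,interpolation=cv2.INTER_CUBIC))
E
python3 - <<'E'
from h import *
im=cv2.cvtColor(cv2.imread("pics/top0.png"),cv2.COLOR_BGR2RGB)
a=im[175:245,210:390]
crop(im,210,175,180,70,4,"c1.png")
c=manip.get_calibration("top")
for n,u,v,z in[("rack TL",217,184,.006),("TR",254,183,.006),("BL",219,240,.006),("BR",256,238,.006),("front",237,224,.023),("rear",235,197,.023),("tray",450,182,.0),("dish",445,240,.013),
 ("tester TL",300,186,.016),("TR",383,191,.016),("BL",297,230,.016),("BR",381,234,.016)]: print(n,at(c,u,v,z).round(4))
E
```

```text
rack TL [0.6049 0.396  0.006 ]
TR [0.6068 0.3012 0.006 ]
BL [0.4617 0.3881 0.006 ]
BR [0.4659 0.2948 0.006 ]
front [0.5007 0.3404 0.023 ]
rear [0.5688 0.3464 0.023 ]
tray [ 0.6066 -0.2071  0.    ]
dish [ 0.4561 -0.1837  0.013 ]
tester TL [0.5966 0.1827 0.016 ]
TR [ 0.5821 -0.0292  0.016 ]
BL [0.4847 0.1906 0.016 ]
BR [ 0.4726 -0.0212  0.016 ]
```

View pics/c1.png

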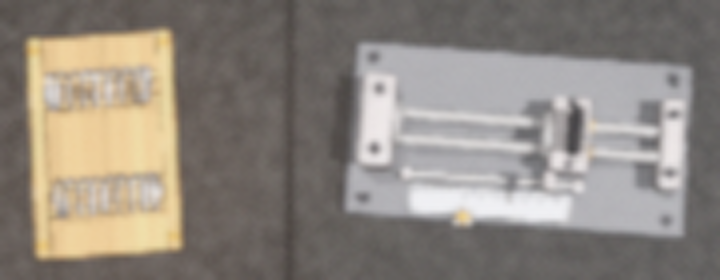

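The crop shows two bare-steel coils in the rack. The front one is at the crop's (106,195), which is px (236.6,223.7), or (0.501,0.341) in world. The rack and tester sizes come out right (about 143x94 and 212x111 mm). The tester yaw is about -3.6°, and the rack's about +2.5°.

Request:
arm_command(
  increments=[
    [[1,-1,0],[0,0,-1],0.2],
    [[1,-1,0],[0,0,-1],0.2],
    [[1,-1,0],[0,0,-1],0.2],
    [[1,-1,0],[0,0,-1],0.2],
    [[1,-1,0],[0,0,-1],0.2],
    [[1,-1,0],[0,0,-1],0.2],
    [[1,-1,0],[0,0,-1],0.2],
  ],
)

```text
time_s: 0.8
position: [0.2958, -0.3317, 0.2309]
eef_rot: [-0.001, 0.924, 0.382, 0.0]
contact_force: [-0.1, -0.4, 0.3]
opening: 0.0509
grip_force: 0.0
```

Request:
arm_command(
  increments=[
    [[1,-0.3,0],[0,0,-1],0.2],
    [[1,-0.3,0],[0,0,-1],0.2],
    [[1,-0.3,0],[0,0,-1],0.2],
    [[1,-0.3,0],[0,0,-1],0.2],
    [[1,-0.3,0],[0,0,-1],0.2],
    [[1,-0.3,0],[0,0,-1],0.2],
  ],
)

```text
time_s: 1.4
position: [0.3954, -0.1521, 0.2312]
eef_rot: [0.0, 0.794, 0.608, -0.0]
contact_force: [-0.4, -0.7, 0.6]
opening: 0.0514
grip_force: 0.0
```

Request:
arm_command(
  increments=[
    [[1,0.2,0],[0,0,-0.6],0.2],
    [[1,0.2,0],[0,0,-0.6],0.2],
    [[1,0.2,0],[0,0,-0.6],0.2],
    [[1,0.2,0],[0,0,-0.6],0.2],
    [[1,0.2,0],[0,0,-0.6],0.2],
    [[1,0.2,0],[0,0,-0.6],0.2],
    [[1,0.2,0],[0,0,-0.6],0.2],
  ],
)

```text
time_s: 2.1
position: [0.4857, 0.0275, 0.231]
eef_rot: [-0.0, 0.691, 0.723, -0.001]
contact_force: [-0.6, 0.3, -0.9]
opening: 0.0512
grip_force: 0.0
```

```bash
cat >> h.py <<'E'
from scipy.spatial.transform import Rotation as Ro
def plan(x,y,z,yaw):
    "increments to TCP pose, tool down, tool x at yaw deg"
    s=manip.state(); w=s["eef_rot"]; R=Ro.from_quat([w[1],w[2],w[3],w[0]])
    T=Ro.from_euler('z',yaw,degrees=True)*Ro.from_euler('x',180,degrees=True)
    print("t",round(s["time_s"],2),"pos",np.round(s["position"],4),"F",np.round(s["contact_force"],1),"open",round(s["opening"],4),"grip",s["grip_force"])
    print("shift",np.round(R.inv().apply(np.array([x,y,z])-s["position"])/.2,3),"turn",np.round((R.inv()*T).as_rotvec()/np.radians(30),3))
E
python3 - <<'E'
from h import *
import pickle
plan(.5,.341,.15,92.5)
c=manip.get_calibration("wrist"); im=manip.grab_frame("wrist"); pickle.dump((c,im),open("w1.pkl","wb"))
crop(im,0,0,640,400,1.25,"w1.png"); print(c, manip.state()["q"])
E
```

```text
t 2.1 pos [0.4857 0.0275 0.231 ] F [-0.6  0.3 -0.9] open 0.0512 grip 0.0
shift [1.563 0.143 0.403] turn [-0.002  0.002  0.003]
{'fov_y': 62.340473644656136, 'cx': 314.1734743223759, 'cy': 198.57558547395547, 'R': array([[ 9.98976029e-01,  4.52387652e-02, -5.89723605e-04],
       [ 4.33868144e-02, -9.54222976e-01,  2.95932587e-01],
       [ 1.28248970e-02, -2.95655147e-01, -9.55208645e-01]]), 't': array([-0.48755916, -0.03271865,  0.38126842])} [-8.50648923e-02  1.95595584e-01  1.74734435e+00 -7.96759295e-04
  1.19965370e+00 -1.29480659e-01]
```

View pics/w1.png

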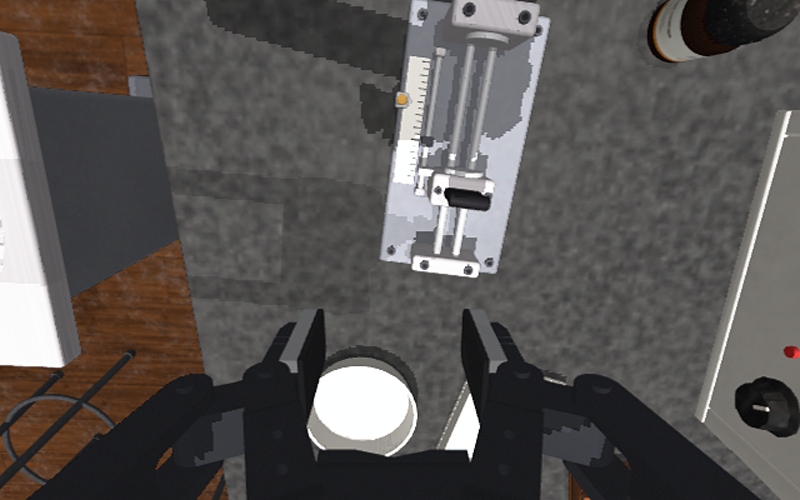

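The wrist view shows the tester clearly (1.25x px). The anvil's top front edge runs (452,23)–(531,35), with its disc at about (488,40). The rods run (470,45)→(440,230) and (495,47)→(463,230). The carriage face is at about (460,172), the thumb bead at (447..490,199), the yellow tab at (402,99) and the pointer at (428,141).

```bash
python3 - <<'E'
from h import *
import pickle
c,im=pickle.load(open("w1.pkl","rb"))
for n,u,v,z in[("BL",381,260,.016),("BR",495,273,.016),("TR",551,17,.016),("anvL",452,24,.076),("anvR",531,36,.076),("disc",488,39,.073),
 ("rodL1",470,45,.047),("rodL2",440,230,.047),("rodR1",495,47,.047),("rodR2",463,230,.047),("supL",413,257,.056),("supR",480,263,.056),("supTL",412,257,.056),("carrL",433,178,.070),("carrR",494,184,.070),("carrbackL",431,203,.07),("beadL",447,198,.1),("beadR",490,201,.1),("tab",402,99,.021),("ptr",428,141,.021)]: print(n,at(c,u/1.25,v/1.25,z).round(4))
crop(im,290,0,170,225,3.5 if 0 else 2.6,"w1c.png")
E
```

```text
BL [ 0.4782 -0.0189  0.016 ]
BR [ 0.5838 -0.0267  0.016 ]
TR [0.602  0.1851 0.016 ]
anvL [0.5189 0.1645 0.076 ]
anvR [0.5709 0.1599 0.076 ]
disc [0.5437 0.1574 0.073 ]
rodL1 [0.5365 0.1576 0.047 ]
rodL2 [0.5258 0.0198 0.047 ]
rodR1 [0.5546 0.1571 0.047 ]
rodR2 [0.5446 0.0206 0.047 ]
supL [ 0.5046 -0.0014  0.056 ]
supR [ 0.5593 -0.0041  0.056 ]
supTL [ 0.5038 -0.0015  0.056 ]
carrL [0.5146 0.0646 0.07  ]
carrR [0.5597 0.0622 0.07  ]
carrbackL [0.5145 0.0461 0.07  ]
beadL [0.5219 0.0556 0.1   ]
beadR [0.5508 0.0549 0.1   ]
tab [0.4901 0.1201 0.021 ]
ptr [0.5133 0.0884 0.021 ]
```

View pics/w1c.png

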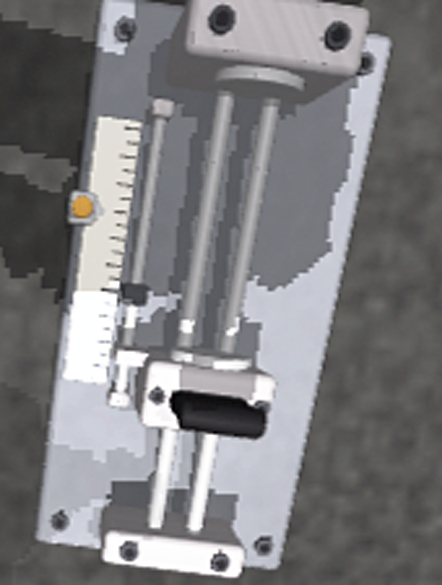

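Request:
arm_command(
  increments=[
    [[0.8,0.07,0],[0,0,0],0.2],
    [[0.8,0.07,0],[0,0,0],0.2],
    [[0.8,0.07,0],[0,0,0],0.2],
    [[0.8,0.07,0],[0,0,0],0.2],
    [[0.8,0.07,0],[0,0,0],0.2],
  ],
)

```text
time_s: 2.65
position: [0.4927, 0.1898, 0.2313]
eef_rot: [0.0, 0.69, 0.724, -0.0]
contact_force: [-0.7, -1.6, -1.1]
opening: 0.051
grip_force: 0.0
```

```bash
python3 - <<'E'
from h import *
import pickle
plan(.5,.341,.15,92.5)
c=manip.get_calibration("wrist"); im=manip.grab_frame("wrist"); pickle.dump((c,im),open("w2.pkl","wb"))
crop(im,0,0,640,400,1.25,"w2.png")
E
```

```text
t 2.65 pos [0.4927 0.1898 0.2313] F [-0.7 -1.6 -1.1] open 0.051 grip 0.0
shift [0.754 0.073 0.406] turn [-0.     0.001  0.009]
```

View pics/w2.png

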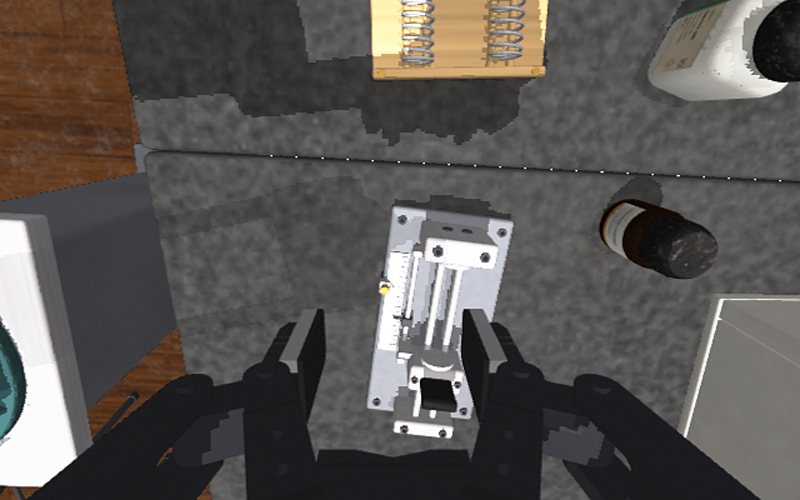

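The second wrist view (1.25x) shows the rack's near end strip with corners (373,78) and (546,76), the springs at (417,30) and (506,30), and the tester plate corners TL (393,206), TR (514,217) and BL (368,407). I move on over the rack for a near look.

```bash
python3 - <<'E'
from h import *
import pickle
c,im=pickle.load(open("w2.pkl","rb"))
for n,u,v,z in[("TL",393,206,.016),("TR",514,217,.016),("BL",368,407,.016),("rodL",441,268,.047),("rodL2",428,350,.047),("rodR",460,268,.047),("rodR2",443,350,.047),("anvfrontL",426,256,.076),("anvfrontR",494,263,.076),
("rackL",373,77,.014),("rackR",546,76,.014),("spF",417,30,.023),("spR",506,30,.023)]: print(n,at(c,u/1.25,v/1.25,z).round(4))
E
```

```text
TL [0.494 0.194 0.016]
TR [0.6016 0.1893 0.016 ]
BL [ 0.4785 -0.0168  0.016 ]
rodL [0.5366 0.1493 0.047 ]
rodL2 [0.5314 0.0709 0.047 ]
rodR [0.5525 0.1501 0.047 ]
rodR2 [0.5448 0.0716 0.047 ]
anvfrontL [0.5203 0.1688 0.076 ]
anvfrontR [0.5725 0.1656 0.076 ]
rackL [0.4728 0.2985 0.014 ]
rackR [0.6123 0.3059 0.014 ]
spF [0.5057 0.3326 0.023 ]
spR [0.5736 0.3358 0.023 ]
```

Request:
arm_command(
  increments=[
    [[0.4,0.05,0],[0,0,0],0.2],
    [[0.4,0.05,0],[0,0,0],0.2],
    [[0.4,0.05,0],[0,0,0],0.2],
    [[0.4,0.05,0],[0,0,0],0.2],
  ],
)

```text
time_s: 3.1
position: [0.499, 0.2684, 0.2311]
eef_rot: [0.0, 0.691, 0.723, -0.001]
contact_force: [-0.4, -1.2, -0.4]
opening: 0.0513
grip_force: 0.0
```

```bash
python3 - <<'E'
from h import *
import pickle
plan(.5,.341,.15,92.5)
c=manip.get_calibration("wrist"); im=manip.grab_frame("wrist"); pickle.dump((c,im),open("w3.pkl","wb"))
crop(im,220,0,260,220,2.6,"w3.png")
E
```

```text
t 3.1 pos [0.499  0.2684 0.2311] F [-0.4 -1.2 -0.4] open 0.0513 grip 0.0
shift [0.363 0.022 0.405] turn [-0.001  0.003  0.005]
```

View pics/w3.png

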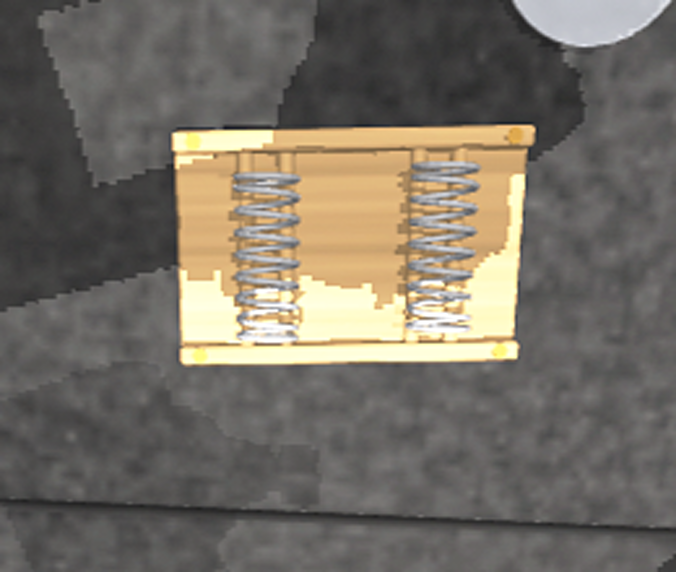

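```bash
python3 - <<'E'
from h import *
import pickle
c,im=pickle.load(open("w3.pkl","rb"))
for n,u,v,z in[("far",266,172,.036),("near",269,338,.03),("mid",267,255,.03),("RTL",173,132,.014),("RTR",535,126,.014),("RBL",180,348,.014),("RBR",519,342,.014),("rFar",446,165,.036)]: print(n,at(c,220+u/2.6,v/2.6,z).round(4))
E
```

```text
far [0.5032 0.3719 0.036 ]
near [0.5078 0.3117 0.03  ]
mid [0.5053 0.3429 0.03  ]
RTL [0.4671 0.3864 0.014 ]
RTR [0.606  0.3949 0.014 ]
RBL [0.4718 0.3045 0.014 ]
RBR [0.6113 0.3134 0.014 ]
rFar [0.5687 0.3773 0.036 ]
```

```bash
python3 - <<'E'
from h import *
plan(.505,.343,.05,93.4)
E
```

```text
t 3.15 pos [0.4989 0.2681 0.2311] F [-0.3 -0.2  0.8] open 0.0511 grip 0.0
shift [0.374 0.048 0.905] turn [-0.002  0.002 -0.026]
```

Request:
arm_command(
  increments=[
    [[0.37,0.048,0.1],[0,0,-0.03],0.2],
    [[0.37,0.048,0.4],[0,0,-0.03],0.2],
    [[0.37,0.048,0.65],[0,0,-0.03],0.2],
    [[0.37,0.048,0.8],[0,0,-0.03],0.2],
    [[0.37,0.048,0.9],[0,0,-0.03],0.2],
    [[0.37,0.048,0.9],[0,0,-0.03],0.2],
  ],
)

```text
time_s: 3.75
position: [0.5024, 0.3413, 0.0478]
eef_rot: [-0.001, 0.685, 0.728, -0.004]
contact_force: [-0.9, -0.4, 0.7]
opening: 0.0511
grip_force: 0.0
```

```bash
python3 - <<'E'
from h import *
import pickle
plan(.505,.343,.009,93.4)
c=manip.get_calibration("wrist"); im=manip.grab_frame("wrist"); pickle.dump((c,im),open("w4.pkl","wb"))
crop(im,120,0,400,400,1.45,"w4.png")
E
```

```text
t 3.75 pos [0.5024 0.3413 0.0478] F [-0.9 -0.4  0.7] open 0.0511 grip 0.0
shift [0.009 0.015 0.194] turn [-0.014  0.007  0.004]
```

View pics/w4.png

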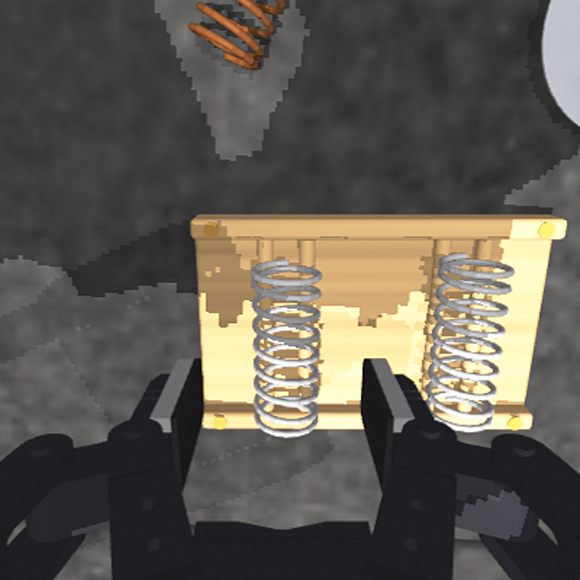

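The close crop shows the chosen steel spring at (287,345) between the open fingers, in the rack's front (left) groove. The second steel spring is at (470,340) and the brown decoy is at (235,35), off the rack.

```bash
python3 - <<'E'
from h import *
import pickle
c,im=pickle.load(open("w4.pkl","rb"))
for n,u,v,z in[("far",287,268,.036),("near",287,410,.036),("mid",287,340,.036),("rackTL",192,217,.014),("rackTR",567,219,.014)]: print(n,at(c,120+u/1.45,v/1.45,z).round(4))
plan(.505,.343,.009,93.4)
E
```

```text
far [0.5032 0.3765 0.036 ]
near [0.5067 0.3229 0.036 ]
mid [0.5049 0.3506 0.036 ]
rackTL [0.4675 0.3879 0.014 ]
rackTR [0.605  0.3957 0.014 ]
t 3.8 pos [0.5041 0.3424 0.0501] F [ 0.6 -0.1  1.4] open 0.0511 grip 0.0
shift [0.003 0.005 0.206] turn [-0.007  0.004  0.004]
```

```bash
python3 - <<'E'
from h import *
import pickle
c,im=pickle.load(open("w4.pkl","rb"))
for n,u,v,z in[("far",287,283,.036),("near",287,433,.036),("farb",287,260,.01)]: print(n,at(c,120+u/1.45,v/1.45,z).round(4))
c,im=pickle.load(open("w3.pkl","rb"))
for n,u,v,z in[("far",266,172,.036),("near",269,343,.036)]: print(n,at(c,220+u/2.6,v/2.6,z).round(4))
E
```

```text
far [0.5035 0.3713 0.036 ]
near [0.5073 0.3131 0.036 ]
farb [0.5035 0.3728 0.01  ]
far [0.5032 0.3719 0.036 ]
near [0.5077 0.3104 0.036 ]
```

Request:
arm_command(
  increments=[
    [[0.005,0.002,0.08],[0,0,0],0.2],
    [[0.005,0.002,0.16],[0,0,0],0.2],
    [[0.005,0.002,0.205],[0,0,0],0.2],
    [[0.005,0.002,0.205],[0,0,0],0.2],
    [[0.005,0.002,0.205],[0,0,0],-0.2],
    [[0.005,0.002,0.205],[0,0,0],-0.6],
    [[0.005,0.002,0.205],[0,0,0],-1],
    [[0.005,0.002,0.205],[0,0,0],-1],
    [[0.005,0.002,0.205],[0,0,0],-1],
    [[0.005,0.002,0.205],[0,0,0],-1],
  ],
)

```text
time_s: 4.8
position: [0.5037, 0.3458, 0.0118]
eef_rot: [-0.001, 0.684, 0.729, -0.001]
contact_force: [-6.6, -0.3, 8.4]
opening: 0.0238
grip_force: 58.3
```

Request:
arm_command(
  increments=[
    [[0,0,-0.15],[0,0,0],-1],
    [[0,0,-0.35],[0,0,0],-1],
    [[0,0,-0.55],[0,0,0],-1],
    [[-0.15,0.01,-0.7],[0,0,0.1],-1],
    [[-0.35,0.05,-0.75],[0,0,0.2],-1],
    [[-0.55,0.1,-0.75],[0,0,0.26],-1],
    [[-0.75,0.13,-0.75],[0,0,0.26],-1],
    [[-0.75,0.13,-0.75],[0,0,0.26],-1],
    [[-0.75,0.13,-0.75],[0,0,0.26],-1],
  ],
)

```text
time_s: 5.7
position: [0.5411, 0.1972, 0.1612]
eef_rot: [0.0, 0.733, 0.68, 0.001]
contact_force: [-0.2, 1.0, -0.4]
opening: 0.024
grip_force: 59.3
```

```bash
python3 - <<'E'
from h import *
import pickle
plan(.5422,.122,.12,85.8)
c=manip.get_calibration("wrist"); im=manip.grab_frame("wrist"); pickle.dump((c,im),open("w5.pkl","wb"))
crop(im,140,60,360,340,1.75,"w5.png")
E
```

```text
t 5.7 pos [0.5411 0.1972 0.1612] F [-0.2  1.  -0.4] open 0.024 grip 59.29297864437103
shift [-0.375  0.034  0.206] turn [ 0.002 -0.002 -0.004]
```

View pics/w5.png

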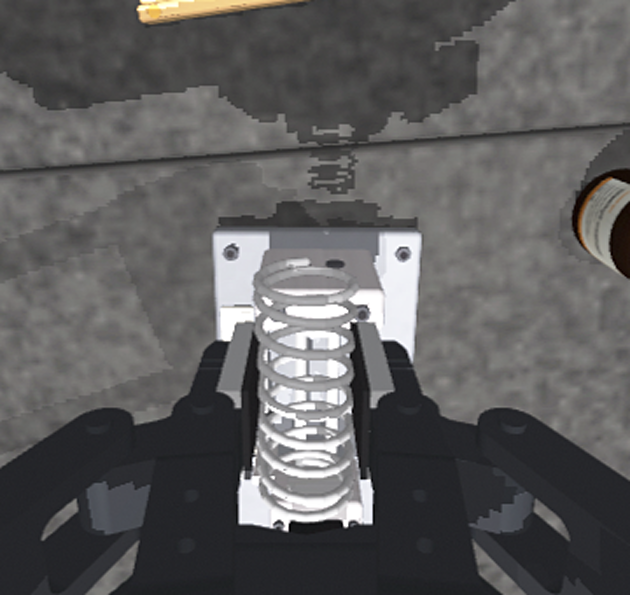

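The spring is held square between the pads. Its far coil spans rows 262–300 and its near coil's top is at about 518. The tester plate's far corners are (214,230) and (421,230).

```bash
python3 - <<'E'
from h import *
import pickle
c,im=pickle.load(open("w5.pkl","rb"))
for n,u,v,z in[("far",306,302,.185),("farb",306,262,.159),("near",306,518,.185),("TL",214,231,.016),("TR",421,231,.016),("anvTL",264,250,.076),("anvTR",383,250,.076)]: print(n,at(c,140+u/1.75,60+v/1.75,z).round(4))
E
```

```text
far [0.5444 0.2226 0.185 ]
farb [0.5445 0.223  0.159 ]
near [0.54   0.1639 0.185 ]
TL [0.4951 0.1942 0.016 ]
TR [0.6019 0.1861 0.016 ]
anvTL [0.5257 0.2009 0.076 ]
anvTR [0.5748 0.1972 0.076 ]
```

Request:
arm_command(
  increments=[
    [[-0.15,0.01,0],[0,0,0],-1],
    [[-0.3,0.03,0.05],[0,0,0],-1],
    [[-0.372,0.03,0.2],[0,0,0],-1],
    [[-0.372,0.03,0.35],[0,0,0],-1],
    [[-0.372,0.03,0.42],[0,0,0],-1],
    [[-0.372,0.03,0.45],[0,0,0],-1],
    [[-0.372,0.03,0.45],[0,0,0],-1],
    [[-0.372,0.03,0.45],[0,0,0],-1],
  ],
)

```text
time_s: 6.55
position: [0.5419, 0.1241, 0.0711]
eef_rot: [0.0, 0.732, 0.681, 0.001]
contact_force: [-0.7, 1.3, 0.3]
opening: 0.0236
grip_force: 59.3
```

```bash
python3 - <<'E'
from h import *
plan(.5415,.1225,.0468,85.8)
im=manip.grab_frame("side"); crop(im,270,150,150,120,5,"s1.png")
E
```

```text
t 6.55 pos [0.5419 0.1241 0.0711] F [-0.7  1.3  0.3] open 0.0236 grip 59.29291069507599
shift [-0.008 -0.002  0.121] turn [ 0.002 -0.001  0.003]
```

View pics/s1.png

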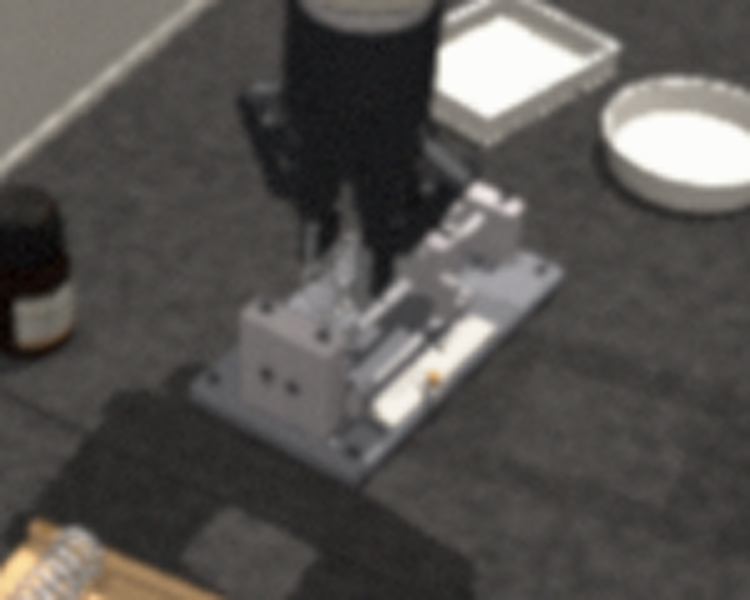

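The spring hangs over the rods clear of the anvil. That was my tenth viewed picture, so from here I measure with image code and force readings. Lowering now.

Request:
arm_command(
  increments=[
    [[-0.006,0,0.05],[0,0,0],-1],
    [[-0.006,0,0.09],[0,0,0],-1],
    [[-0.006,0,0.115],[0,0,0],-1],
    [[-0.006,0,0.115],[0,0,0],-1],
  ],
)

```text
time_s: 7.0
position: [0.5411, 0.122, 0.047]
eef_rot: [-0.0, 0.733, 0.681, -0.0]
contact_force: [-0.4, 0.1, 0.9]
opening: 0.0237
grip_force: 59.5
```

Request:
arm_command(
  increments=[
    [[0,0,0.007],[0,0,0],-1],
    [[0,0,0.007],[0,0,0],-1],
  ],
)

```text
time_s: 7.2
position: [0.5412, 0.122, 0.0467]
eef_rot: [0.0, 0.733, 0.681, 0.0]
contact_force: [-2.9, -0.2, 11.6]
opening: 0.0235
grip_force: 60.6
```

Request:
arm_command(
  increments=[
    [[0,0,0.007],[0,0,0],-1],
    [[0,0,0.007],[0,0,0],-1],
  ],
)

```text
time_s: 7.4
position: [0.5413, 0.122, 0.0465]
eef_rot: [0.0, 0.732, 0.681, 0.0]
contact_force: [-6.1, -1.0, 23.4]
opening: 0.0238
grip_force: 62.0
```

Request:
arm_command(
  increments=[
    [[0,-0.003,-0.012],[0,0,0],-1],
    [[0,-0.003,-0.012],[0,0,0],-1],
    [[0,-0.003,-0.012],[0,0,0],-0.4],
    [[0,-0.003,-0.012],[0,0,0],-0.2],
    [[0,-0.003,-0.012],[0,0,0],0],
    [[0,-0.003,-0.012],[0,0,0],0.1],
    [[0,-0.003,-0.012],[0,0,0],0.1],
    [[0,-0.003,-0.012],[0,0,0],0.1],
  ],
)

```text
time_s: 8.2
position: [0.5405, 0.1221, 0.0468]
eef_rot: [-0.0, 0.732, 0.681, -0.0]
contact_force: [-0.2, -0.0, -0.1]
opening: 0.0472
grip_force: 0.0
```

Request:
arm_command(
  increments=[
    [[0,0,-0.2],[0,0,0],0.1],
    [[0,0,-0.4],[0,0,0],0.1],
    [[0,0,-0.7],[0,0,0],0.1],
    [[0,0,-0.7],[0,0,0],0.1],
  ],
)

```text
time_s: 8.6
position: [0.5441, 0.1225, 0.1926]
eef_rot: [0.003, 0.732, 0.681, 0.004]
contact_force: [1.3, -0.1, 0.8]
opening: 0.0468
grip_force: 0.0
```

The contact height matches a spring seated on the rods (predicted 0.0468, found 0.0465–0.047). Now I go behind the thumb plate with the fingers shut.

```bash
python3 - <<'E'
from h import *
import pickle
plan(.535,.005,.082,85.8)
c=manip.get_calibration("wrist"); im=manip.grab_frame("wrist"); pickle.dump((c,im),open("w6.pkl","wb"))
crop(im,0,0,640,400,1.25,"w6.png")
E
```

```text
t 8.6 pos [0.5441 0.1225 0.1926] F [ 1.3 -0.1  0.8] open 0.0468 grip 0.0
shift [-0.59  -0.008  0.552] turn [ 0.018 -0.003  0.001]
```

Request:
arm_command(
  increments=[
    [[-0.2,0,0],[0.01,0,0],-0.5],
    [[-0.4,0,0],[0.01,0,0],-1],
    [[-0.59,0.005,0],[0.01,0,0],-1],
    [[-0.59,0.005,0.15],[0.01,0,0],-1],
    [[-0.59,0.005,0.35],[0.01,0,0],-1],
    [[-0.59,0.005,0.5],[0.01,0,0],-1],
    [[-0.59,0.005,0.55],[0.01,0,0],-1],
    [[-0.59,0.005,0.55],[0.01,0,0],-1],
    [[-0.59,0.005,0.55],[0.01,0,0],-1],
  ],
)

```text
time_s: 9.55
position: [0.5334, 0.0044, 0.0773]
eef_rot: [-0.002, 0.732, 0.681, -0.002]
contact_force: [0.4, 0.7, 1.5]
opening: -0.0002
grip_force: 0.0
```

```bash
cat >> h.py <<'E'
def rd(n=4,cam="wrist"):
    L=[manip.state()]
    for _ in range(n): im=manip.grab_frame(cam); L.append(manip.state())
    F=np.array([s["contact_force"] for s in L]); s=L[-1]
    print("t",round(s["time_s"],2),"pos",np.round(s["position"],4),"Fy",np.round(F[:,1],2),"mean",F.mean(0).round(2))
    return im
E
python3 - <<'E'
from h import *
rd(5);plan(.535,.03,.082,85.8)
E
```

```text
t 9.8 pos [0.5339 0.0043 0.0781] Fy [ 0.7  -0.11 -0.17 -0.56  0.87  0.12] mean [0.17 0.14 0.55]
t 9.8 pos [0.5339 0.0043 0.0781] F [ 0.1  0.1 -0.2] open -0.0002 grip 0.0
shift [ 0.128 -0.004 -0.019] turn [-0.005  0.     0.001]
```

Request:
arm_command(
  increments=[
    [[0.05,0,0],[0,0,0],-1],
    [[0.1,0,0],[0,0,0],-1],
    [[0.14,0,0],[0,0,0],-1],
    [[0.17,0,0],[0,0,0],-1],
    [[0.2,0,0],[0,0,0],-1],
    [[0.2,0,0],[0,0,0],-1],
  ],
)

```text
time_s: 10.4
position: [0.5358, 0.0451, 0.0769]
eef_rot: [-0.002, 0.732, 0.681, -0.002]
contact_force: [-0.3, 0.0, -0.0]
opening: 0.0
grip_force: 0.0
```

Request:
arm_command(
  increments=[
    [[0.015,0,0],[0,0,0],-1],
    [[0.03,0,0],[0,0,0],-1],
    [[0.03,0,0],[0,0,0],-1],
  ],
)

```text
time_s: 10.7
position: [0.5363, 0.0504, 0.0769]
eef_rot: [-0.002, 0.732, 0.681, -0.002]
contact_force: [0.5, -0.0, -1.2]
opening: -0.0003
grip_force: 0.0
```

Request:
arm_command(
  increments=[
    [[0.015,0,0],[0,0,0],-1],
    [[0.03,0,0],[0,0,0],-1],
    [[0.03,0,0],[0,0,0],-1],
  ],
)

```text
time_s: 11.0
position: [0.5367, 0.0565, 0.0769]
eef_rot: [-0.002, 0.732, 0.681, -0.002]
contact_force: [0.6, -0.3, -0.0]
opening: -0.0001
grip_force: 0.0
```

Request:
arm_command(
  increments=[
    [[0.01,0,0],[0,0,0],-1],
    [[0.02,0,0],[0,0,0],-1],
    [[0.02,0,0],[0,0,0],-1],
  ],
)

```text
time_s: 11.3
position: [0.5371, 0.0605, 0.077]
eef_rot: [-0.002, 0.732, 0.681, -0.002]
contact_force: [-0.9, -1.0, 0.9]
opening: -0.0002
grip_force: 0.0
```

Request:
arm_command(
  increments=[
    [[0.01,0,0],[0,0,0],-1],
    [[0.02,0,0],[0,0,0],-1],
    [[0.02,0,0],[0,0,0],-1],
  ],
)

```text
time_s: 11.6
position: [0.5374, 0.0641, 0.077]
eef_rot: [-0.002, 0.732, 0.681, -0.002]
contact_force: [-0.6, -3.1, 1.1]
opening: 0.0001
grip_force: 1.4
```

Request:
arm_command(
  increments=[
    [[0.01,0,0],[0,0,0],-1],
    [[0.02,0,0],[0,0,0],-1],
    [[0.02,0,0],[0,0,0],-1],
  ],
)

```text
time_s: 11.9
position: [0.5376, 0.0677, 0.0769]
eef_rot: [-0.002, 0.732, 0.681, -0.002]
contact_force: [0.2, -5.7, 0.6]
opening: 0.0002
grip_force: 3.0
```

```bash
python3 - <<'E'
from h import *
rd(4)
E
```

```text
t 12.1 pos [0.5376 0.0676 0.077 ] Fy [-5.7  -5.64 -5.87 -5.64 -5.37] mean [-0.14 -5.64  0.59]
```

Request:
arm_command(
  increments=[
    [[0.01,0,0],[0,0,0],-1],
    [[0.02,0,0],[0,0,0],-1],
    [[0.025,0,0],[0,0,0],-1],
    [[0.025,0,0],[0,0,0],-1],
  ],
)

```text
time_s: 12.5
position: [0.538, 0.0717, 0.077]
eef_rot: [-0.001, 0.732, 0.681, -0.003]
contact_force: [-0.9, -9.9, 0.6]
opening: 0.0005
grip_force: 4.8
```

```bash
python3 - <<'E'
from h import *
rd(4)
E
```

```text
t 12.7 pos [0.5379 0.0717 0.077 ] Fy [ -9.93  -9.42 -10.19  -9.65  -9.59] mean [-0.49 -9.76  0.23]
```

Request:
arm_command(
  increments=[
    [[0.008,0,0],[0,0,0],-1],
    [[0.015,0,0],[0,0,0],-1],
    [[0.017,0,0],[0,0,0],-1],
    [[0.017,0,0],[0,0,0],-1],
  ],
)

```text
time_s: 13.1
position: [0.5382, 0.0744, 0.077]
eef_rot: [-0.001, 0.732, 0.681, -0.003]
contact_force: [-0.6, -12.1, 1.0]
opening: -0.0001
grip_force: 6.2
```

```bash
python3 - <<'E'
from h import *
rd(6)
E
```

```text
t 13.4 pos [0.5382 0.0745 0.077 ] Fy [-12.15 -11.92 -12.63 -12.53 -12.18 -12.34 -11.32] mean [ -0.56 -12.15   0.79]
```

Request:
arm_command(
  increments=[
    [[0.003,0,0],[0,0,0],-1],
    [[0.003,0,0],[0,0,0],-1],
  ],
)

```text
time_s: 13.6
position: [0.5382, 0.0749, 0.077]
eef_rot: [-0.001, 0.732, 0.681, -0.003]
contact_force: [-0.7, -12.9, 1.4]
opening: 0.0
grip_force: 6.5
```

```bash
python3 - <<'E'
from h import *
rd(20,"side")
im=rd(16); s=manip.get_calibration("wrist")
import pickle; pickle.dump((s,im),open("w7.pkl","wb"))
E
```

```text
t 14.6 pos [0.5382 0.0749 0.077 ] Fy [-12.87 -13.03 -12.45 -13.2  -13.17 -12.82 -13.68 -13.09 -12.7  -12.91
 -13.24 -14.09 -13.36 -12.15 -12.96 -11.79 -12.32 -12.61 -12.87 -13.01
 -13.02] mean [ -0.41 -12.92   0.9 ]
t 15.4 pos [0.5382 0.0749 0.077 ] Fy [-13.02 -12.3  -13.06 -13.34 -13.08 -13.2  -12.35 -13.03 -12.68 -13.74
 -12.96 -12.05 -12.78 -13.84 -12.33 -12.25 -13.47] mean [ -0.22 -12.91   1.17]
```

Request:
arm_command(
  increments=[
    [[-0.01,0,0],[0,0,0],-1],
    [[-0.02,0,0],[0,0,0],-1],
    [[-0.03,0,0],[0,0,0],-1],
    [[-0.04,0,0],[0,0,0],-1],
    [[-0.055,0,0],[0,0,0],-1],
    [[-0.07,0,0],[0,0,0],-1],
    [[-0.09,0,0],[0,0,0],-1],
    [[-0.12,0,0],[0,0,0],-1],
    [[-0.2,0,0],[0,0,0],-1],
    [[-0.3,0,0],[0,0,0],-1],
  ],
)

```text
time_s: 16.4
position: [0.5338, 0.0168, 0.0769]
eef_rot: [-0.002, 0.732, 0.681, -0.002]
contact_force: [-0.8, 0.0, -1.2]
opening: 0.0
grip_force: 0.0
```

Request:
arm_command(
  increments=[
    [[0,0,-0.2],[0,0,0],-1],
    [[0,0,-0.45],[0,0,0],-0.5],
    [[0,-0.2,-0.75],[0,0,0],0.1],
    [[0.1,-0.25,-0.75],[0,0,0],0.1],
    [[0.1,-0.25,-0.75],[0,0,0],0.1],
    [[0.1,-0.25,-0.75],[0,0,0],0.1],
  ],
)

```text
time_s: 17.0
position: [0.4862, 0.0404, 0.2277]
eef_rot: [-0.001, 0.732, 0.681, -0.001]
contact_force: [0.4, -0.2, -1.1]
opening: 0.0472
grip_force: 0.0
```

```bash
cat > rect.py <<'E'
from h import *
import pickle
def rect(c,im,z,x0,x1,y0,y1,r=2000.,O=np.array([.5402,.0835]),yaw=-4.3):
    "orthographic view at height z in the tester frame; rows: y from y1 down; cols: x; r px/m"
    a=np.radians(yaw);X=np.array([np.cos(a),np.sin(a)]);Y=np.array([-np.sin(a),np.cos(a)])
    src=np.float32([proj(c,np.r_[O+X*x+Y*y,z]) for x,y in((x0,y1),(x1,y1),(x1,y0),(x0,y0))])
    W,H=int((x1-x0)*r),int((y1-y0)*r)
    return cv2.warpPerspective(im,cv2.getPerspectiveTransform(src,np.float32([(0,0),(W,0),(W,H),(0,H)])),(W,H))
E
python3 - <<'E'
from rect import *
plan(.54,.05,.231,85.8)
c=manip.get_calibration("wrist"); im=manip.grab_frame("wrist"); pickle.dump((c,im),open("w8.pkl","wb"))
for f in("w1","w8"):
    c,im=pickle.load(open(f+".pkl","rb"))
    a=rect(c,im,.021,-.060,-.010,-.04,.085,500)   # 2mm/px
    hsv=cv2.cvtColor(a,cv2.COLOR_RGB2HSV)
    print(f)
    for i in range(a.shape[0]):
        row=""
        for j in range(a.shape[1]):
            h,s,v=hsv[i,j]; row+="Y" if (s>120 and v>110) else " .:-=+*#%@"[9-min(9,int(v)//26)]
        print("%4d|%s"%(85-2*i,row))
E
```

```text
t 17.0 pos [0.4862 0.0404 0.2277] F [ 0.4 -0.2 -1.1] open 0.0472 grip 0.0
shift [ 0.067  0.265 -0.018] turn [-0.007 -0.     0.001]
w1
  85|###++=+++===+***********
  83|###++=++====+***********
  81|###+=+++====+***********
  79|###+========+***********
  77|###+=====++++***********
  75|###+=====++++***********
  73|###+====++++++-::-++****
  71|###+=++++==+++-::-++****
  69|##%+=++==+=++*==-=+++++*
  67|###+==+++++++**==++++++*
  65|###+=..:...:-**-=++++++*
  63|###+=.....===++-=+++++**
  61|###+=.......:++--+++++**
  59|###+=.......:++-=+++++**
  57|###+=......:-*+-=+++++**
  55|#%#+=.......:+*-=+++++**
  53|#%#+-....:=+=+*-=+++++**
  51|#%#+=.......-++-=+++++**
  49|#%#*=.......-+*-=+++++**
  47|**#*-......::+*-=+++++**
  45|*##+-.......-+*-=++++++*
  43|###+-....:--++*-=++++++*
  41|###+-.......:+*-=+++++**
  39|##*+=.......:+*-=++++++*
  37|#+:::::.....-++-=+++++**
  35|%+YYY-:.....-++-=+++++**
  33|%+YYYY::..+=:++-=+++++**
  31|#*YYY=::....-*+-=+++++**
  29|#+=--:-....:=+*-=+++++**
  27|##+++=......-++-=+++++**
  25|#%#+-.......-++-=+++++**
  23|#%#+:....:--=+*-=+++++**
  21|#
[... 2056 characters left out ...]
*-=+++++**
   7|***:         +*++*++****
   5|***:        .-....-=****
   3|***:        -:    :*+===
   1|***:        :.     *----
  -1|***:      .:-:- .:+*-:::
  -3|***-        .:- -:+*=::-
  -5|***-        .:- -:+*:.. 
  -7|***:        ::: -:+*.:-.
  -9|***:        .:: ::++:+*=
 -11|***:        .:: -:++:*#+
 -13|**+:        .:: -:++ :=:
 -15|**+:        ::: -:++    
 -17|**+:        ::: -:-+    
 -19|***:        .:: -::=    
 -21|***:       :::. ...:    
 -23|**+:         :: ....:---
 -25|***:         :: ......--
 -27|**+:        .:: :.....--
 -29|**+:         :: ....::--
 -31|**+-         -- ::..::--
 -33|**+-....... .=- :-....:-
 -35|**+:........:=-.-=....:-
 -37|**+:........:=   :....:-
```

The test result is clear. The needle stopped at y ≈ +24.5 mm and the tab is at about +33.5 mm (tester frame), so the pointer is about 9 mm short. The load was held at about 12.3 N, after subtracting pointer and carriage friction and the force-reading offset, for about 1.8 s, so the spring is sound and goes in the tray. Now I re-grip it.

```bash
python3 - <<'E'
from rect import *
plan(.543,.126,.12,85.8)
c,im=pickle.load(open("w8.pkl","rb"))
a=rect(c,im,.071,-.03,.03,-.02,.095,500); g=cv2.cvtColor(a,cv2.COLOR_RGB2GRAY)
for i in range(a.shape[0]): print("%4d|%s"%(95-2*i,"".join(" .:-=+*#%@"[9-min(9,int(v)//26)] for v in g[i])))
im=cv2.cvtColor(cv2.imread("pics/top0.png"),cv2.COLOR_BGR2RGB)
g=im[150:270,415:480].min(2); n,l,st,ce=cv2.connectedComponentsWithStats((g>185).astype(np.uint8))
ct=manip.get_calibration("top")
for k in range(1,n):
    if st[k][4]>200: u,v=ce[k]+[415,150]; print("white",st[k],u,v,at(ct,u,v,.004).round(4))
E
```

```text
t 17.05 pos [0.4863 0.0402 0.2269] F [ 0.2  0.2 -0.3] open 0.0473 grip 0.0
shift [0.448 0.254 0.533] turn [-0.009  0.     0.001]
  95|%*-::::::::::::::::::--:--::-+
  93|++-::*##::::::::::::::--##=:-=
  91|++-:=#%%+:::::::::::::-##%#--=
  89|*+-:=#%%+::::::::-::::-#%%#--=
  87|*+-:-###-:::::-::::::::+##=--+
  85|*+-::--::--:-::-::-::::::-::-+
  83|*+-::-::::-:::::-::-:::-:--:-+
  81|**===========================+
  79|*****************************+
  77|********+==---------=******+++
  75|********+===++++++===****+++++
  73|**********+=====++******++++++
  71|************++**++==++++++++++
  69|********++++++++++****++++++++
  67|:=*******++==-----+*++++++++++
  65|--+*****+-=*****==+=++++++++++
  63|=+++****+=+****+==+*++++++++++
  61|=++++***+====-:=+*++++++++++++
  59|=++++****+++=-----=+++++++++++
  57|=++++***+++****+==++++++++++++
  55|=++++***+-++****++**++++++++++
  53|=++++***+==---=++=+++++++++++:
  51|=+++++**+=*+=-----=+++++++++++
  49|=+++++**++=****+==++=-++++++++
  47|=+++****+-++*+++++**++++++++++
  45|=++++***+==-=+++=-++++++++++++
  43|=+++++**+=++=------+++++++++++
[... 573 characters left out ...]
:::
   9|--=+***++==--------==++-::::::
   7|  :*=====================-::::
   5|  .*----------------------::::
   3|:-*+-::::::::::::::---:---::::
   1|--*+--: :--------------.. ::::
  -1|--*+    .+++========-- --.::::
  -3|:-*=-** +@@@@@@@@@@@@%.#*=::::
  -5|--*==#* @@@@@@@@@@@@@@@@@+::::
  -7|--*= -: #@@%%%%%%%%%%%%%@:::::
  -9|--*=    .@@%%%%%%%%%%#%%%=::::
 -11|---=     :@@%%%%%%%%%#%%%-::::
 -13|:::-     .@@@@@@@@@%%%%%%.::::
 -15|.:::::::...::---=:::.....:::::
 -17|.:::::--. ::--=-  ::::::::::::
white [   6    7   58   49 1787] 448.29714605484054 181.19809736989367 [ 0.6081 -0.2016  0.004 ]
white [   8   66   40   46 1360] 442.5220588235294 238.31617647058823 [ 0.4607 -0.1801  0.004 ]
```

Request:
arm_command(
  increments=[
    [[0.2,0.12,0],[0,0,0],0.1],
    [[0.4,0.24,0],[0,0,0],0.1],
    [[0.442,0.247,0.2],[0,0,0],0.1],
    [[0.442,0.247,0.45],[0,0,0],0.1],
    [[0.442,0.247,0.65],[0,0,0],0.1],
    [[0.442,0.247,0.68],[0,0,0],0.1],
    [[0.442,0.247,0.68],[0,0,0],0.1],
  ],
)

```text
time_s: 17.75
position: [0.5403, 0.1248, 0.0891]
eef_rot: [-0.003, 0.733, 0.681, -0.004]
contact_force: [-0.1, -1.2, -1.2]
opening: 0.0469
grip_force: 0.0
```

```bash
python3 - <<'E'
from h import *
plan(.5415,.125,.047,85.8)
E
```

```text
t 17.75 pos [0.5403 0.1248 0.0891] F [-0.1 -1.2 -1.2] open 0.0469 grip 0.0
shift [0.002 0.008 0.211] turn [-0.019  0.001 -0.   ]
```

Request:
arm_command(
  increments=[
    [[0,0.004,0.08],[0,0,0],0.1],
    [[0,0.004,0.15],[0,0,0],0.1],
    [[0,0.004,0.205],[0,0,0],0.1],
    [[0,0.004,0.21],[0,0,0],0.1],
    [[0,0.004,0.21],[0,0,0],-0.2],
    [[0,0.004,0.21],[0,0,0],-0.5],
    [[0,0.004,0.21],[0,0,0],-1],
    [[0,0.004,0.21],[0,0,0],-1],
    [[0,0.004,0.21],[0,0,0],-1],
  ],
)

```text
time_s: 18.65
position: [0.5416, 0.1255, 0.0503]
eef_rot: [-0.002, 0.732, 0.681, -0.002]
contact_force: [-2.9, -0.5, 6.1]
opening: 0.0237
grip_force: 58.5
```

Request:
arm_command(
  increments=[
    [[0,0,-0.02],[0,0,0],-1],
    [[0,0,-0.06],[0,0,0],-1],
    [[0,0,-0.13],[0,0,0],-1],
    [[0,0,-0.25],[0,0,0],-1],
    [[0,0,-0.45],[0,0,0],-1],
    [[0,0,-0.6],[0,0,0],-1],
    [[0,0,-0.6],[0,0,0],-1],
  ],
)

```text
time_s: 19.35
position: [0.5463, 0.1258, 0.1744]
eef_rot: [0.001, 0.732, 0.681, 0.002]
contact_force: [0.0, 0.6, 0.3]
opening: 0.0238
grip_force: 59.0
```

Request:
arm_command(
  increments=[
    [[-0.2,0.03,0],[0,0,0],-1],
    [[-0.4,0.06,0],[0,0,0],-1],
    [[-0.6,0.1,0],[0,0,0],-1],
    [[-0.8,0.13,0],[0,0,0],-1],
    [[-1,0.17,0],[0,0,0],-1],
    [[-1,0.17,0],[0,0,0],-1],
  ],
)

```text
time_s: 19.95
position: [0.5629, -0.0814, 0.1689]
eef_rot: [-0.001, 0.734, 0.679, -0.002]
contact_force: [0.5, 0.3, 0.1]
opening: 0.0237
grip_force: 59.0
```

Request:
arm_command(
  increments=[
    [[-0.2,0.06,-0.1],[0,0,0],-1],
    [[-0.4,0.12,-0.2],[0,0,0],-1],
    [[-0.65,0.2,-0.2],[0,0,0],-1],
    [[-0.65,0.2,-0.2],[0,0,0],-1],
    [[-0.65,0.2,-0.2],[0,0,0],-1],
  ],
)

```text
time_s: 20.45
position: [0.5922, -0.2096, 0.208]
eef_rot: [-0.002, 0.733, 0.68, -0.002]
contact_force: [-0.6, 0.8, -1.0]
opening: 0.0239
grip_force: 59.1
```

```bash
python3 - <<'E'
from rect import *
plan(.61,-.204,.1,85.8)
c=manip.get_calibration("wrist"); im=manip.grab_frame("wrist"); pickle.dump((c,im),open("w9.pkl","wb"))
# orthographic at tray rim height, world axes, centre (.61,-.204)
a=rect(c,im,.024,-.08,.08,-.10,.10,250,np.array([.61,-.204]),0); g=cv2.cvtColor(a,cv2.COLOR_RGB2GRAY)
for i in range(a.shape[0]): print("%4d|%s"%(100-4*i,"".join(" .:-=+*#%@"[9-min(9,int(v)//26)] for v in g[i])))
E
```

```text
t 20.45 pos [ 0.5922 -0.2096  0.208 ] F [-0.6  0.8 -1. ] open 0.0239 grip 59.099655747413635
shift [0.034 0.09  0.54 ] turn [-0.011 -0.002 -0.003]
 100|#################%%%%%%%%%%%%%%%%%%%####
  96|##########%#####%%%%%%%%%%%%%%%%%%%%####
  92|#########%%%%%#%%%%%%%%%%%%%%%%%%%%%####
  88|#########%%%%%%%%%%%%%%%%%%%%%%%%%%##%##
  84|#########%%%%%%%%%%%%%%%%%%%%%%%%%%%%%%#
  80|#########%%%%%%%%%%%%%%%%%%%%%%%%%%%%%%#
  76|#########%%%*+--*%%%%%%%%%%%%%%%%%%%%%%#
  72|#########%%%-=-=+---%%%%%%%%%%%%%%%%%%%#
  68|##########%%-----=-+=--*%%%%%%%%%%%%%%%#
  64|###%########=---------=+=-=#%%%%%%%%%%%#
  60|###########+*--:----------++--+%%%%%%###
  56|###########-:.  ---:--------: +=--*%####
  52|###########:    ------: ----.  -. ==-###
  48|##########=:     -- -- .---.      =:####
  44|##%#######.+       -------        * ####
  40|##########          -  -          * ####
  36|##########.       ---- -         ==:####
  32|#########:-         -  -         +.#####
  28|%######## -       - :. -         * #####
  24|%########           :--.         * #####
  20|#%####%#+.                  
[... 646 characters left out ...]
.#########
 -40|%#%%--***#*++==     +#*     *.%#########
 -44|%###..-+*****++=--.  .*     # ##########
 -48|%####%*=*.****++***+*++    .* ##########
 -52|####%%%#**=*****+=++++--- .--=##########
 -56|#%%#%%###***#*:  -***#*+---*.###########
 -60|%#######*#****###+.  *#***+* ###########
 -64|%########%%#**+*******= -+**.###########
 -68|#####%#*#%###*******####*. :*###########
 -72|##%##%##*#***********###################
 -76|##%%%%##***#########*###################
 -80|%#######****############################
 -84|%%%###%*###*+****#****%#################
 -88|######@*###*-*******#@@#################
 -92|@@%###@*#**+*#####**#@@#################
 -96|@@###%@#**############@###%#############
```

```bash
python3 - <<'E'
from h import *
plan(.611,-.200,.06,75.2)
E
```

```text
t 20.5 pos [ 0.5917 -0.2083  0.2078] F [-0.6  1.1  0.1] open 0.024 grip 59.09988820552826
shift [0.047 0.098 0.738] turn [-0.013 -0.002  0.352]
```

Request:
arm_command(
  increments=[
    [[0.047,0.098,0.1],[0,0,0.2],-1],
    [[0.047,0.098,0.3],[0,0,0.35],-1],
    [[0.047,0.098,0.5],[0,0,0.35],-1],
    [[0.047,0.098,0.65],[0,0,0.35],-1],
    [[0.047,0.098,0.73],[0,0,0.35],-1],
    [[0.047,0.098,0.73],[0,0,0.35],-1],
    [[0.047,0.098,0.73],[0,0,0.35],-1],
  ],
)

```text
time_s: 21.2
position: [0.6116, -0.1996, 0.0625]
eef_rot: [-0.002, 0.791, 0.611, -0.002]
contact_force: [0.8, 0.3, 0.4]
opening: 0.0239
grip_force: 59.1
```

```bash
python3 - <<'E'
from h import *
plan(.611,-.200,.012,75.2)
E
```

```text
t 21.2 pos [ 0.6116 -0.1996  0.0625] F [0.8 0.3 0.4] open 0.0239 grip 59.09481883049011
shift [-0.003 -0.001  0.252] turn [-0.012  0.001  0.006]
```

Request:
arm_command(
  increments=[
    [[0,0,0.1],[0,0,0],-1],
    [[0,0,0.2],[0,0,0],-1],
    [[0,0,0.25],[0,0,0],-1],
    [[0,0,0.25],[0,0,0],-1],
    [[0,0,0.25],[0,0,0],-1],
  ],
)

```text
time_s: 21.7
position: [0.6123, -0.2013, 0.0135]
eef_rot: [-0.001, 0.792, 0.611, -0.002]
contact_force: [-0.5, 1.4, -1.0]
opening: 0.0242
grip_force: 59.1
```

Request:
arm_command(
  increments=[
    [[0,0,0.01],[0,0,0],-1],
    [[0,0,0.015],[0,0,0],-1],
    [[0,0,0.015],[0,0,0],-1],
  ],
)

```text
time_s: 22.0
position: [0.6118, -0.2013, 0.0098]
eef_rot: [-0.002, 0.792, 0.611, -0.002]
contact_force: [0.7, 0.1, -0.7]
opening: 0.0237
grip_force: 59.1
```

Request:
arm_command(
  increments=[
    [[0,0,0.008],[0,0,0],-1],
    [[0,0,0.008],[0,0,0],-0.4],
    [[0,0,0.008],[0,0,0],-0.3],
    [[0,0,0.008],[0,0,0],-0.1],
    [[0,0,0.008],[0,0,0],0],
    [[0,0,0.008],[0,0,0],0],
    [[0,0,0.008],[0,0,0],0],
    [[0,0,0.008],[0,0,0],0],
  ],
)

```text
time_s: 22.8
position: [0.6115, -0.2011, 0.0077]
eef_rot: [-0.002, 0.792, 0.611, -0.002]
contact_force: [-0.3, 0.0, -0.6]
opening: 0.0427
grip_force: 0.0
```

Request:
arm_command(
  increments=[
    [[0,0,-0.15],[0,0,0],0],
    [[0,0,-0.3],[0,0,0],0],
    [[0,0,-0.5],[0,0,0],0],
    [[0,0,-0.8],[0,0,0],0],
    [[-0.3,0,-0.9],[0,0,0],0],
    [[-0.3,0,-0.9],[0,0,0],0],
    [[-0.3,0,-0.9],[0,0,0],0],
  ],
)

```text
time_s: 23.5
position: [0.5976, -0.262, 0.1895]
eef_rot: [-0.0, 0.793, 0.61, -0.002]
contact_force: [0.4, -0.2, -0.1]
opening: 0.0428
grip_force: 0.0
```

```bash
python3 - <<'E'
from rect import *
rd(1)
c=manip.get_calibration("wrist"); im=manip.grab_frame("wrist")
a=rect(c,im,.015,-.08,.08,-.09,.09,250,np.array([.61,-.204]),0); g=cv2.cvtColor(a,cv2.COLOR_RGB2GRAY)
for i in range(a.shape[0]): print("%4d|%s"%(90-4*i,"".join(" .:-=+*#%@"[9-min(9,int(v)//26)] for v in g[i])))
# other spring + tester: change between first and present top view
t0=cv2.imread("pics/top0.png"); t1=cv2.cvtColor(manip.grab_frame("top"),cv2.COLOR_RGB2BGR)
d=cv2.absdiff(t0,t1).max(2)
for n,(x,y,w,h) in dict(rear=(217,185,38,24),front=(217,212,38,26),tab=(320,228,10,6),brown=(285,125,30,35),white=(222,110,40,45)).items(): print(n,d[y:y+h,x:x+w].mean().round(1),d[y:y+h,x:x+w].max())
E
```

```text
t 23.55 pos [ 0.597  -0.26    0.1879] Fy [-0.23 -0.57] mean [ 0.08 -0.4  -0.34]
  90|#####%%%%%%%%%%%%%%%%%%%%%%%%%@@@@@@@@@@
  86|######%%%%%%%%%%%%%%%%%%%%%%%%%%%%@@@@@@
  82|########%%%%%%%%%%%%%%%%%%%%%%%%%%%%%@@@
  78|##########%%-=-+%%%%%%%%%%%%%%%%%%%%%%%%
  74|###########%-***=--#%%%%%%%%%%%%%%%%%%%%
  70|############-==-+**+--=%%%%%%%%%%%%%%%%%
  66|###########+*:-----+***=--+%%%%%%%%%%%%#
  62|###%####### *  --------=**+=--#%%%%%%%%#
  58|########### +   .---------++**+--=%%%%##
  54|##########+:.     ------------+***=-=%##
  50|##########.*.     ---------------++*-###
  46|##########-*-:  :-----------------=*=###
  42|##%#######-+---:------------------==%###
  38|#########++-----------------------*-%###
  34|#########-*---------=*=-----------*-####
  30|#########-*---------++***+--------+*####
  26|#########==----------==+=--------+-#####
  22|########+*---------+++++**-------*-%##%%
  18|########-*-----------++=--------=*=%%%%%
  14|########-=:--------++=+**=------==#%%%%%
  10|#######+--     ----=++=---------+-%%%%%%
   6|#######.*     ----=+--+**-------*-%%%%%%
   2|###
[... 410 characters left out ...]
|###%+=:                      = #########
 -38|####.*=+:.                   # #########
 -42|###% *+++++=:               .=:#########
 -46|%#%#..+***=++++=-           ..##########
 -50|%#####+  .****+++=::.       + ##########
 -54|%####%%##*- .-***++---::    * ##########
 -58|####%%%####%#=. :+***=-----+--##########
 -62|%%###%#########%#:  -+***--+ ###########
 -66|##########%%%#####%##   +*** ###########
 -70|%########%%%%####%%%%#%%+  :.###########
 -74|##########%%#####%##%%%%################
 -78|##%%##############%#######%#############
 -82|##%%%%###%#%######%#####################
 -86|########%#%%#%%##%%%####################
rear 1.3 4
front 11.5 74
tab 7.5 30
brown 1.9 7
white 1.8 15
```

```bash
python3 -c "
from station import manip
print(manip.close_job())"
```

```text
the job is handed in; nothing more can be done
None
```

The front spring tested sound: under about 12.3 N held for about 1.8 s, the pointer stopped about 9 mm short of the tab, so the spring now lies in the oblong tray and the job is handed in.

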